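# Find the free cell of the cool crate and stand the buffer bottle in it

## Task

Only one cell of the blue cool crate is free; the others hold jars hidden under the sprung flaps. Before touching the white bottle with the blue cap, press gently on the flaps with the fingertips until you find the one that swings down deep into an empty cell; then take the bottle, keep it upright, lower it past that flap onto the cell's floor before letting go, and leave it standing there. Leave the amber bottle, the tip racks and the tip bin where they are.

Things in the scene. Friction and masses are not known exactly. Their poses are not given: they have to be found in the camera images.
- crate: Fixed blue open-topped cool crate, 162 x 162 x 92 mm; origin under its centre, z up. 6 mm walls make 2 x 2 cells, 72 mm square, floor 6 mm above the origin, centres at x, y = +-39 mm. A grey sprung flap closes each cell, hinged on the cell's +x side, a yellow stripe by its free -x edge. Three cells hide a heavy jar (73 mm high, 60 mm wide) with a soft lid; the fourth, each time another, is empty.
- cell1 (a point): Centre of the mouth of cell 1, the near-right (-x, -y) cell in the crate's axes, level with the crate's rim, 86 mm above the cell's floor; axes as the crate's. Flap 1 covers this cell: 64 mm (x) by 66 mm, 4 mm thick, its top 2 mm below the rim, its hinge line 33 mm to +x of this point and 4 mm below it.
- flap1 (a joint): Hinge of flap 1 in rad: 0 shut and level, growing as its free (-x) edge swings down. A weak spring shuts it (under 1 N). Over a jar it meets a soft lid at 0.12 rad and stops by 0.25 (free edge 8 to 15 mm down); over the empty cell it swings freely to 1.5, hanging by the +x wall. Found empty means pressed past 0.35 rad: fingertips in the free half about 25 mm below the rim.
- cell2 (a point): Centre of the mouth of cell 2, the near-left (-x, +y) cell in the crate's axes, level with the crate's rim, 86 mm above the cell's floor; axes as the crate's. Flap 2 covers this cell: 64 mm (x) by 66 mm, 4 mm thick, its top 2 mm below the rim, its hinge line 33 mm to +x of this point and 4 mm below it.
- flap2 (a joint): Hinge of flap 2 in rad: 0 shut and level, growing as its free (-x) edge swings down. A weak spring shuts it (under 1 N). Over a jar it meets a soft lid at 0.12 rad and stops by 0.25 (free edge 8 to 15 mm down); over the empty cell it swings freely to 1.5, hanging by the +x wall. Found empty means pressed past 0.35 rad: fingertips in the free half about 25 mm below the rim.
- cell3 (a point): Centre of the mouth of cell 3, the far-right (+x, -y) cell in the crate's axes, level with the crate's rim, 86 mm above the cell's floor; axes as the crate's. Flap 3 covers this cell: 64 mm (x) by 66 mm, 4 mm thick, its top 2 mm below the rim, its hinge line 33 mm to +x of this point and 4 mm below it.
- flap3 (a joint): Hinge of flap 3 in rad: 0 shut and level, growing as its free (-x) edge swings down. A weak spring shuts it (under 1 N). Over a jar it meets a soft lid at 0.12 rad and stops by 0.25 (free edge 8 to 15 mm down); over the empty cell it swings freely to 1.5, hanging by the +x wall. Found empty means pressed past 0.35 rad: fingertips in the free half about 25 mm below the rim.
- cell4 (a point): Centre of the mouth of cell 4, the far-left (+x, +y) cell in the crate's axes, level with the crate's rim, 86 mm above the cell's floor; axes as the crate's. Flap 4 covers this cell: 64 mm (x) by 66 mm, 4 mm thick, its top 2 mm below the rim, its hinge line 33 mm to +x of this point and 4 mm below it.
- flap4 (a joint): Hinge of flap 4 in rad: 0 shut and level, growing as its free (-x) edge swings down. A weak spring shuts it (under 1 N). Over a jar it meets a soft lid at 0.12 rad and stops by 0.25 (free edge 8 to 15 mm down); over the empty cell it swings freely to 1.5, hanging by the +x wall. Found empty means pressed past 0.35 rad: fingertips in the free half about 25 mm below the rim.
- bottle_centre (a point): White 0.26 kg bottle, yellow band, blue cap, upright on the bench: 150 mm high, body 54 mm wide up to 96 mm, neck 34 mm at 116 mm, cap 40 mm wide from 121 mm to the top. This point: on its axis, 75 mm above its base, z to the cap. Held by the cap it reaches the cell's floor with the hand above the rim; its foot pushes the flap aside. Best place: 2 to 3 mm to -x of the cell's centre.
- amber: Amber bottle with black cap, 60 mm across, 105 mm high; bystander. Origin under its centre.
- green_rack: Green pipette-tip rack, 85 x 124 mm (x, y), 48 mm high; bystander. Origin under its centre.
- blue_rack: Blue pipette-tip rack, 85 x 124 mm (x, y), 48 mm high; bystander. Origin under its centre.
- tip_bin: Clear open box for used tips, 110 x 110 mm, 90 mm high; bystander. Origin under its centre.
Mind the look-alikes: they are no part of the job. Leave any green or purple look-alike of the crate alone. What is shaped like the part that bears bottle_centre but pink is not meant.

How it is judged:
By the outcome, as a careful person would: the job done as asked, in the order asked, and still so for the second after the job is handed in, with the robot touching nothing.
It also fails if it takes over 67 s, if anything falls off the work surface, if the arm or the gripper's body presses on something with over 40 N, if the wrist force passes 120 N, or if a joint passes its speed limit or range.

## Robot

A 6-joint arm with a two-finger parallel gripper is mounted at the origin on the work surface. World frame = base frame: x ahead of the robot, y to its left, z up, the work surface at z = 0. Lengths are in mm, angles in rad, forces in N, time in s.
With the tool pointing down it reaches from about 250 to 800 mm from the base axis. Payload 8.5 kg.
Tool frame: the origin (TCP) lies midway between the tips of the shut fingers; the grasp point (between the pads) lies 19 mm behind it (bot.hold_point_z is the distance from the TCP to the grasp point, in mm); z points along the fingers, y is the direction in which the jaws open and shut (so a half turn about z gives the same grasp; the last joint's range is limited). The gripper opens to 85 mm and grips with 20 to 120 N. Pads are 22 mm wide; open, the fingers measure 114 mm over their backs; the gripper's body (76 mm by 85 mm) begins 54 mm behind the grasp point. The pads swing forward as they close: fully open they stand 13 mm farther back than shut.
Start: joints at [1.253, 0.238, -0.013, 1.319, 0, 1.571], TCP at [164.034, 498.666, 191.676] pointing down, gripper open.
Joint ranges: [-2.66, 2.66], [-1.03, 1.9], [-1.14, 1.46], [-1.82, 2.27], [-1.45, 1.34], [-3.14, 3.14]. Speed limits (rad/s): [2.22, 2.22, 2.79, 3.14, 3.14, 3.14].

## Interface

Orientations are given as a rotation vector (axis times angle).
In Python, from bench import telemetry, optics, bot, finder gives the robot as it stands.
- The arm moves only by the tool step_arm, never from a script. Its argument "increments" is text: rows parted by semicolons, each of 7 numbers parted by spaces: the shift along the world's x, y, z in mm, then the turn, a rotation vector about the world's x, y, z in degrees, then the opening, from 0 (shut) to 1 (fully open). In form: dx dy dz ax ay az gripper; .... A call has 1 to 12 rows; each row shifts and turns the commanded pose from where the row before left it; what a row does not reach is not made up. A row lasts 1/10 s, in which the tool goes at most 50 mm and 8.59 degrees, less where a joint would pass 70% of its speed; a pose out of reach is approached as far as the arm can. A call is refused whole if a number of a shift passes 50 or a number of a turn 8.59, either way. A call with a gripper value outside its range is refused whole. The fingers move at their own pace and stop on an object; the grip force is fixed at half the most. Time passes only in rows, so rows that do not move let the fingers close. It gives the time, the measured TCP pose, the force and the opening at its end, in the units of the state.
- telemetry.state(): the state, without advancing time (a new reading comes with each control period).
- optics.camera(name): name is "scene" or "top" or "wrist"; returns the picture (420x560x3 uint8, red, green, blue); there is no depth.
- optics.camera_info(name): a dict with "mtx" (3x3 intrinsics, pixels), "k1" (the pictures are not rectified: a ray, as slopes to the right and down, at radius r is drawn at 1 + k1 r^2 times it, then the intrinsics apply), "R" (3x3) and "t" (3): a world point X has camera coordinates R X + t. Camera axes: x right, y down, z forward; pixel columns grow to the right and rows downward; lengths in mm; the calibration is good to about 2 mm. A picture is of the moment at which its call begins: read the wrist's pose just before it. camera_info takes no time and is no camera call; for the wrist camera it gives the pose at the moment of the call.
- bot.close_job(): hands the job in, once; it reports no verdict.
Trained networks look in the newest picture that a camera, given by its name, has taken for a name from the list of things; names that differ only in an ending like _2 or _b are one class to them, and where a whole thing is asked for, a point or a joint stands for the part that bears it (a point fixed in the world has none). Each returns a list of dicts, best first, with "score" (0 to 1); they miss things now and then, are a little off and sometimes report something else, mostly with a low value. They report only what shows in the picture. A call takes as long as a camera call. They do not tell look-alikes from the thing itself.
- finder.boxes_of(camera, name): "rect" ([left, top, width, height] in pixels, round what is visible of it).
- finder.cut_out(camera, name): "pixels" (420x560 bool, what is visible of it) and "rect" ([left, top, width, height] in pixels, round what is visible of it).
The state is a dict: "t": time; "q": joint angles; "qd": joint speeds; "effort": joint torques, N m; "tool_pos": TCP position; "orientation": TCP orientation; "force": force on the tool from outside, world axes, zero at the start; "ft_torque": the same for the moment, N m; "width": opening from 0.0 (shut) to 1.0 (fully open).
Only numpy, scipy, OpenCV 4.12 (cv2) and the standard library are available. Lean on these libraries where they do the work, as an engineer would, in place of code of your own. Each camera call takes 0.05 s, during which the arm holds its last target. There are 200 camera calls.

## Working session

There is one attempt and no reset: what is moved stays moved. The work goes in short steps, Python scripts to look and compute and a tool call to move; the robot and the scene stay as the last step left them, time stands still between calls to the robot, and variables do not carry over. Pictures are saved under pics/ and viewed, about 8 in all and at most 12, crops included, and the job is handed in when it is done.

Besides the shell and the picture viewer there is one more tool, called as name(argument=value, ...) on one line, values as JSON. step_arm: Moves the arm, as the interface text tells. Its arguments: {"type":"object","properties":{"increments":{"type":"string"}},"required":["increments"]}

```bash
mkdir -p pics; cat > h.py <<'E'
import numpy as np, cv2
from bench import telemetry, optics, bot, finder
def snap(n,f=None):
    im=optics.camera(n)
    if f: cv2.imwrite('pics/'+f,im[:,:,::-1])
    return im
def ray(n,uv,info=None):
    i=info or optics.camera_info(n);K=np.array(i['mtx']);R=np.array(i['R']);t=np.array(i['t'])
    d=np.array([(uv[0]-K[0,2])/K[0,0],(uv[1]-K[1,2])/K[1,1]]);s=d.copy()
    for _ in range(20): s=d/(1+i['k1']*(s@s))
    return -R.T@t, R.T@np.array([s[0],s[1],1])
def atz(n,uv,z,info=None):
    c,v=ray(n,uv,info); return c+v*(z-c[2])/v[2]
def proj(n,X,info=None):
    i=info or optics.camera_info(n);K=np.array(i['mtx']);p=np.array(i['R'])@np.array(X)+np.array(i['t'])
    s=p[:2]/p[2]; s=s*(1+i['k1']*(s@s)); return np.array([K[0,0]*s[0]+K[0,2],K[1,1]*s[1]+K[1,2]])
E
python3 - <<'E'
from h import *
a=snap('top','top1.png');b=snap('scene','sc1.png')
cv2.imwrite('pics/m1.png',cv2.resize(np.vstack([a,b])[:,:,::-1],(400,600))) 
for n in ('top','scene'):
    i=optics.camera_info(n);print(n,-np.array(i['R']).T@i['t'])
    for o in ('crate','bottle_centre','amber','tip_bin'):
        for r in finder.boxes_of(n,o)[:3]: print(n,o,np.round(r['rect']),round(r['score'],2))
print(telemetry.state())
E
```

```text
top [ 286.26433808  -10.45325638 1273.92609485]
top crate [301. 246.  72.  64.] 0.94
top crate [194. 142.  72.  76.] 0.88
top crate [ 73. 254.  94.  87.] 0.75
top bottle_centre [339. 198.  27.  32.] 0.95
top bottle_centre [352. 161.  29.  32.] 0.9
top amber [332. 117.  24.  30.] 0.9
top tip_bin [405. 207.  59.  45.] 0.89
scene [1128.81481487  105.48838135 1078.74034077]
scene crate [372. 124.  70.  75.] 0.97
scene crate [272. 196.  75.  76.] 0.84
scene crate [202. 116.  65.  68.] 0.65
scene bottle_centre [175. 194.  22.  42.] 0.66
scene bottle_centre [192. 170.  27.  41.] 0.59
scene amber [178. 254.  27.  26.] 0.98
scene amber [401. 257.  60.  42.] 0.72
scene amber [315. 207.  26.  24.] 0.44
scene tip_bin [114. 151.  51.  45.] 0.83
scene tip_bin [277. 219.  29.  23.] 0.32
{'t': 0.5, 'q': array([ 1.25299994e+00,  2.38233634e-01, -1.35282098e-02,  1.31921716e+00,
       -9.17720982e-06,  1.57080389e+00]), 'qd': array([ 0.00025961, -0.00217604, -0.00036408,  0.00028562,  0.00116625,
        0.00147732]), 'effort': array([-6.09010040e-04, -5.38164854e+01,  3.46481574e+01,  3.89403183e-03,
       -1.01634109e-04, -4.74236714e-06]), 'tool_pos': array([164.02926706, 498.64152125, 191.64756868]), 'orientation': array([-4.97103966e-01, -3.10199408e+00,  2.85619307e-04]), 'force': array([-1.17377209,  0.05005472, -0.10368056]), 'ft_torque': array([-0.03274654,  0.02640325, -0.04389141]), 'width': 1.0024732133892822}
```

View pics/top1.png

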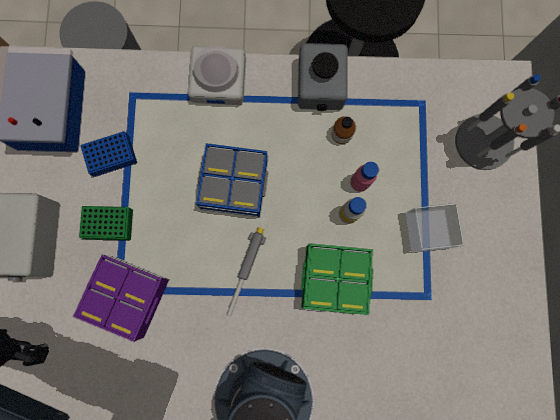

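View pics/sc1.png

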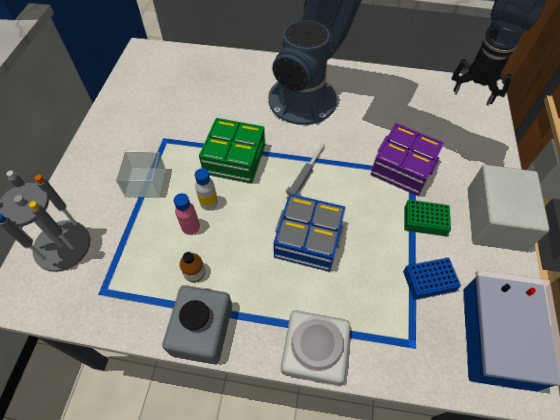

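Crate: the blue one at top (232,180), scene (310,232). Bottle: white with yellow band at top (352,210), scene (205,188); the pink one is the decoy. I fit the poses by silhouette in both cameras.

```bash
cat > fit.py <<'E'
from h import *
from scipy.optimize import minimize
S=4
def hull(pts,n,info):
    p=np.array([proj(n,X,info) for X in pts]); m=np.zeros((420*S,560*S),np.uint8)
    cv2.fillConvexPoly(m,cv2.convexHull(np.round((p+.5)*S-.5).astype(np.int32)),1); return m
def cratepts(q):
    c,s=np.cos(q[2]),np.sin(q[2]);return [[[q[0]+c*a-s*b,q[1]+s*a+c*b,z] for a in(-81,81) for b in(-81,81) for z in(0,92)]]
def ring(x,y,r,z): return [[x+r*np.cos(a),y+r*np.sin(a),z] for a in np.linspace(0,6.28,24)]
def botpts(q,P=((27,0,27,96),(27,96,17,116),(17,116,17,121),(20,121,20,150))):
    return [ring(q[0],q[1],a,z)+ring(q[0],q[1],b,w) for a,z,b,w in P]
def pick(n,o,at):
    best=None
    for r in finder.cut_out(n,o):
        l,t,w,h=r['rect']
        if np.hypot(l+w/2-at[0],t+h/2-at[1])<15 and best is None: best=r['pixels']
    return best
def fit(f,q0,masks,step):
    I={n:optics.camera_info(n) for n in masks}
    M={n:cv2.resize(m.astype(np.uint8),None,fx=S,fy=S,interpolation=0) for n,m in masks.items()}
    def c(q):
        e=0
        for n in M:
            r=np.zeros_like(M[n])
            for p in f(q): r|=hull(p,n,I[n])
            e+=1-(r&M[n]).sum()/(r|M[n]).sum()
        return e
    q0=np.array(q0,float);sx=np.vstack([q0]+[q0+np.eye(len(q0))[k]*step[k] for k in range(len(q0))])
    r=minimize(c,q0,method='Nelder-Mead',options=dict(initial_simplex=sx,xatol=.05,fatol=1e-4,maxiter=150));return r.x,r.fun
E
python3 - <<'E'
from fit import *
snap('top');snap('scene')
def go(name,o,f,at,z,step,extra):
    m={n:pick(n,o,at[n]) for n in at}; m={n:v for n,v in m.items() if v is not None}
    q0=list(atz('top',at['top'],z)[:2])+extra
    q,e=fit(f,q0,m,step);print(name,list(m),np.round(q0,1),np.round(q,3),round(e,3))
    for n in m:
        print('  ',n,np.round(fit(f,q,{n:m[n]},step)[0],3))
go('crate','crate',cratepts,{'top':(232,180),'scene':(310,232)},80,[15,15,.1],[-.08])
go('bottle','bottle_centre',botpts,{'top':(352,212),'scene':(205,188)},80,[15,15],[])
go('pink','bottle_centre',botpts,{'top':(366,177),'scene':(187,214)},80,[15,15],[])
E
```

```text
crate ['top', 'scene'] [ 5.55e+02  9.44e+01 -1.00e-01] [ 5.61963e+02  9.51540e+01 -1.04000e-01] 0.102
   top [ 5.60588e+02  9.46810e+01 -1.00000e-01]
   scene [ 5.64128e+02  9.60020e+01 -1.12000e-01]
bottle ['top', 'scene'] [ 478.5 -216. ] [ 487.21  -218.536] 0.247
   top [ 485.605 -220.166]
   scene [ 489.73  -216.159]
pink ['top', 'scene'] [ 571.4 -252.8] [ 576.186 -250.71 ] 0.168
   top [ 574.773 -250.529]
   scene [ 579.801 -248.974]
```

step_arm(increments="29 -30 0 0 0 1 0;29 -30 0 0 0 1 0;29 -30 0 0 0 1 0;29 -30 0 0 0 1 0;29 -30 0 0 0 1 0;29 -30 0 0 0 1 0;29 -30 0 0 0 1 0;29 -30 0 0 0 1 0;29 -30 0 0 0 1 0;29 -30 0 0 0 1 0;29 -30 0 0 0 1 0;26 -29 0 0 0 1 0")

```text
t: 2.1
tool_pos: [510.3, 138.1, 191.7]
orientation: [0.17, 3.137, 0.0]
force: [0.7, -0.1, 0.4]
width: -0.002
```

```bash
python3 - <<'E'
from h import *
i=optics.camera_info('wrist');im=optics.camera('wrist')
v=im.copy()
ex=np.array([.9946,-.1038]);ey=np.array([.1038,.9946]);C=np.array([562,95.2])
for a in(-81,81):
  for b in(-81,81):
    p=proj('wrist',[*(C+a*ex+b*ey),92],i);print(p.round())
    if abs(p).max()<2000: cv2.circle(v,tuple(int(x) for x in p),4,(255,0,0),1)
for a,b in((-57,-39),(-57,39),(21,-39),(21,39)):
    p=proj('wrist',[*(C+a*ex+b*ey),90],i); cv2.circle(v,tuple(int(x) for x in p),4,(255,0,255),-1) if abs(p).max()<2000 else 0
cv2.imwrite('pics/w1.png',v[:,:,::-1]);s=telemetry.state();print(s['t'],s['tool_pos'],s['orientation'],s['q'],s['force'])
E
```

```text
[156. 171.]
[324. 170.]
[173. 317.]
[319. 317.]
2.15 [513.59071652 134.76255978 191.36737021] [ 1.71119146e-01  3.13463829e+00 -2.89123366e-03] [ 0.25821032  0.24722883 -0.00208273  1.31987654 -0.00245589  0.3672796 ] [ 3.02005228 -2.0874219  -0.04013469]
```

View pics/w1.png

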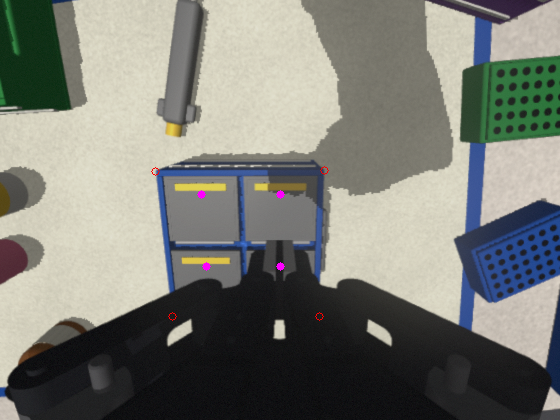

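The wrist view agrees with the crate fit to within 1–2 mm (rim corners at (159,174) and (321,169)). Next I press flap 2.

step_arm(increments="0 0 -40 0 0 0 0;0 0 -40 0 0 0 0;0 0 -13 0 0 0 0;0 0 -6 0 0 0 0;0 0 -5 0 0 0 0;0 0 -4 0 0 0 0;0 0 -3 0 0 0 0;0 0 0 0 0 0 0")

```text
t: 2.95
tool_pos: [509.2, 139.8, 80.9]
orientation: [0.17, 3.136, 0.0]
force: [0.4, -0.1, 0.4]
width: -0.0
```

step_arm(increments="0 0 -2 0 0 0 0;0 0 -2 0 0 0 0;0 0 0 0 0 0 0")

```text
t: 3.25
tool_pos: [509.0, 139.6, 76.6]
orientation: [-0.17, -3.137, 0.0]
force: [0.7, 0.3, 0.2]
width: -0.003
```

step_arm(increments="0 0 -3 0 0 0 0;0 0 -3 0 0 0 0;0 0 -3 0 0 0 0;0 0 -3 0 0 0 0;0 0 -3 0 0 0 0;0 0 0 0 0 0 0")

```text
t: 3.85
tool_pos: [508.7, 139.6, 61.2]
orientation: [-0.17, -3.136, 0.001]
force: [-0.2, -0.4, 0.1]
width: -0.002
```

```bash
python3 - <<'E'
from h import *
snap('wrist','w2.png');b=snap('scene')
cv2.imwrite('pics/s2.png',cv2.resize(b[180:280,260:360][:,:,::-1],None,fx=5,fy=5,interpolation=2))
E
```

```text
(no output)
```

View pics/w2.png

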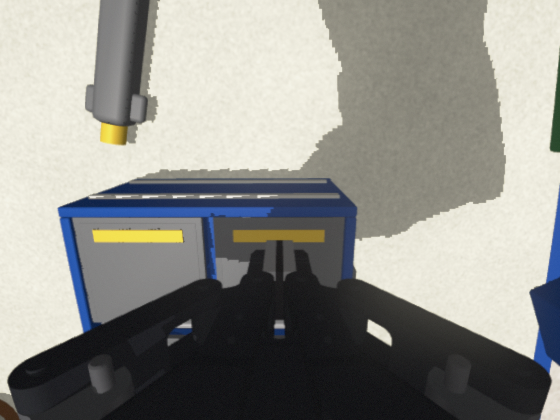

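View pics/s2.png

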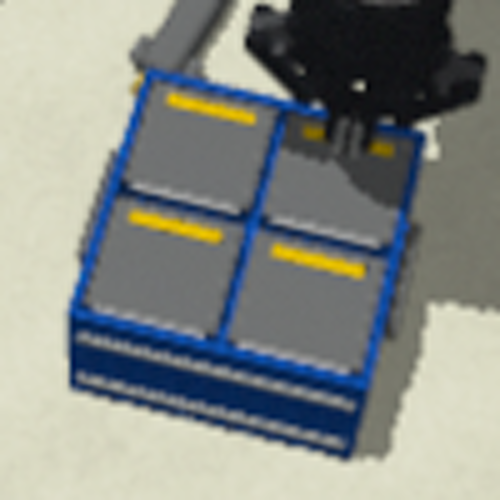

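```bash
python3 - <<'E'
from h import *
i=optics.camera_info('wrist');print(-np.array(i['R']).T@i['t'])
ex=np.array([.9946,-.1038]);ey=np.array([.1038,.9946]);C=np.array([562,95.2])
def P(a,b,z): return proj('wrist',[*(C+a*ex+b*ey),z],i).round()
for b in(-39,39):
  for th in (0,.15,.25,.5):
    print(b,th,P(-6-58*np.cos(th),b,90-58*np.sin(th)),P(-6-64*np.cos(th),b,90-64*np.sin(th)),P(-6-64*np.cos(th),b-33,90-64*np.sin(th)),P(-6-64*np.cos(th),b+33,90-64*np.sin(th)))
print('rim',P(-81,-81,92),P(-81,81,92),'tcp',proj('wrist',telemetry.state()['tool_pos'],i).round())
E
```

```text
[444.16793422 146.92072708 244.79158271]
-39 0 [140. 237.] [139. 227.] [ 81. 227.] [198. 226.]
-39 0.15 [147. 232.] [146. 222.] [ 91. 223.] [202. 222.]
-39 0.25 [151. 231.] [151. 221.] [ 98. 221.] [205. 221.]
-39 0.5 [160. 232.] [161. 223.] [112. 223.] [211. 223.]
39 0 [279. 236.] [279. 226.] [219. 226.] [339. 226.]
39 0.15 [279. 232.] [279. 222.] [223. 222.] [336. 222.]
39 0.25 [279. 231.] [279. 221.] [225. 221.] [334. 220.]
39 0.5 [279. 231.] [279. 222.] [229. 222.] [329. 222.]
rim [ 59. 209.] [358. 207.] tcp [279. 230.]
```

```bash
python3 - <<'E'
from h import *
i=optics.camera_info('wrist');s=telemetry.state();x,y,z=s['tool_pos'];print(s['tool_pos'],s['width'],s['force'])
b=snap('wrist');j=optics.camera_info('scene');c=snap('scene')
for zz in (61,70,80,88,92,100,120): print(zz,proj('wrist',[x,y,zz],i).round(1),(proj('scene',[x,y,zz],j)).round(1))
def up(c,k): return cv2.resize(c[:,:,::-1],None,fx=k,fy=k,interpolation=2)
cv2.imwrite('pics/z1.png',np.hstack([up(b[200:340,205:365],3.4),up(c[180:248,300:360],7)[:476,:250]]))
E
```

```text
[508.99657826 139.65404791  61.59196447] 0.0027841805086276494 [-0.51892211 -0.42814309  0.09544678]
61 [278.8 230.1] [327.5 214.7]
70 [278.8 234.9] [327.8 213. ]
80 [278.8 240.8] [328.1 211.2]
88 [278.8 246. ] [328.4 209.7]
92 [278.7 248.8] [328.5 208.9]
100 [278.7 254.8] [328.8 207.4]
120 [278.7 272.7] [329.6 203.5]
```

View pics/z1.png

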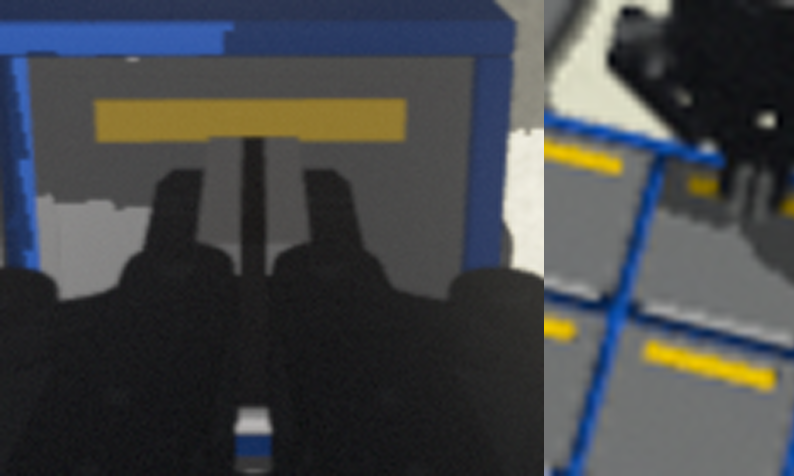

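Despite a reported TCP height of 61, flap 2's stripe is still at its level position (row 236, as wide as flap 1's), and the force is about 0. So zero force here doesn't mean the cell is empty. I'll check the tips against the shadow and whether they really reach the flap before going any deeper.

```bash
cat >> h.py <<'E'
def stripes(n='wrist'):
    i=optics.camera_info(n);im=optics.camera(n);h=cv2.cvtColor(im,cv2.COLOR_RGB2HSV)
    m=cv2.inRange(h,(20,110,60),(32,255,255));m=cv2.morphologyEx(m,cv2.MORPH_CLOSE,np.ones((3,25)))
    k,_,st,ce=cv2.connectedComponentsWithStats(m)
    return im,i,[(st[j][:5].tolist(),ce[j].round(1).tolist()) for j in range(1,k) if st[j][4]>150]
E
python3 - <<'E'
from h import *
im,i,s=stripes();print(*s,sep='\n')
st=telemetry.state();print(st['tool_pos'])
from scipy.spatial.transform import Rotation as Ro
Rt=Ro.from_rotvec(st['orientation']).as_matrix();C=-np.array(i['R']).T@i['t']
print('cam in tool',(Rt.T@(C-st['tool_pos'])).round(1),'cam axes in tool\n',(np.array(i['R'])@Rt).round(3))
for w in(0,11,-11):
  for b in(0,10,19,30,45): print('toolx',w,'behind',b,proj('wrist',st['tool_pos']+Rt@[w,0,-b],i).round())
E
```

```text
([100, 122, 28, 22, 502], [113.2, 132.9])
([93, 229, 90, 13, 1077], [137.8, 234.5])
([233, 229, 91, 12, 1092], [278.0, 234.5])
[509.14612354 139.7174337   61.81241092]
cam in tool [  65.3    0.2 -183.2] cam axes in tool
 [[-0.     1.    -0.   ]
 [-0.966 -0.    -0.259]
 [-0.259 -0.     0.966]]
toolx 0 behind 0 [279. 230.]
toolx 0 behind 10 [279. 236.]
toolx 0 behind 19 [279. 241.]
toolx 0 behind 30 [279. 249.]
toolx 0 behind 45 [279. 260.]
toolx 11 behind 0 [279. 214.]
toolx 11 behind 10 [279. 219.]
toolx 11 behind 19 [279. 224.]
toolx 11 behind 30 [279. 230.]
toolx 11 behind 45 [279. 240.]
toolx -11 behind 0 [279. 246.]
toolx -11 behind 10 [279. 252.]
toolx -11 behind 19 [279. 258.]
toolx -11 behind 30 [279. 267.]
toolx -11 behind 45 [279. 280.]
```

step_arm(increments="0 0 -3 0 0 0 0;0 0 -3 0 0 0 0;0 0 0 0 0 0 0")

```text
t: 4.4
tool_pos: [508.7, 139.6, 55.2]
orientation: [-0.17, -3.136, 0.001]
force: [0.0, 0.4, -0.6]
width: 0.002
```

```bash
python3 - <<'E'
from h import *
im,i,s=stripes();print(*s,sep='\n');print(telemetry.state()['force'])
E
```

```text
([96, 122, 28, 23, 522], [108.8, 133.9])
([86, 233, 94, 14, 1232], [131.8, 239.8])
([231, 233, 95, 14, 1072], [278.5, 239.4])
[ 0.03883895 -0.29275178  0.36735438]
```

step_arm(increments="0 0 -3 0 0 0 0;0 0 -3 0 0 0 0;0 0 0 0 0 0 0")

```text
t: 4.75
tool_pos: [508.8, 139.6, 49.2]
orientation: [-0.17, -3.136, 0.0]
force: [-0.0, -0.4, 0.5]
width: -0.003
```

```bash
python3 - <<'E'
from h import *
im,i,s=stripes();print(*s,sep='\n');print(telemetry.state()['force'],telemetry.state()['tool_pos'])
w=cv2.imread('pics/w1.png')
c=snap('scene')
def up(c,k): return cv2.resize(c,None,fx=k,fy=k,interpolation=2)
cv2.imwrite('pics/z2.png',np.hstack([up(w[220:320,220:340],2.6),up(im[220:320,220:340,::-1],2.6)]))
E
```

```text
([91, 122, 28, 23, 546], [104.1, 133.8])
([78, 237, 98, 14, 1347], [126.9, 243.5])
([230, 236, 98, 14, 1108], [277.9, 241.9])
[-0.0232318  -0.16781229  0.87027074] [508.85870559 139.65235314  49.42464696]
```

View pics/z2.png

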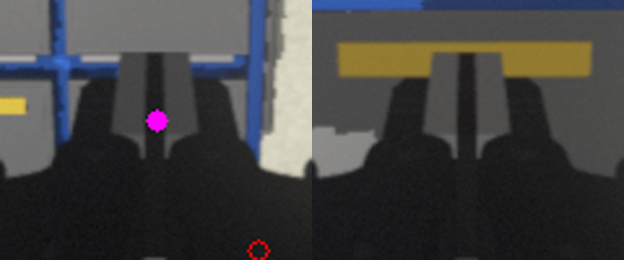

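The tip looks the same in both pictures (edge at row 240), so nothing is penetrating. Flap 2's stripe only starts to move now, at row 241.9 against 243.5. That puts the real fingertips about 38 mm behind the reported TCP. I'll allow for that offset and keep pressing.

step_arm(increments="0 0 -3 0 0 0 0;0 0 -3 0 0 0 0;0 0 -2 0 0 0 0;0 0 0 0 0 0 0;0 0 0 0 0 0 0")

```text
t: 5.35
tool_pos: [509.6, 139.7, 42.2]
orientation: [0.17, 3.136, 0.0]
force: [-1.4, 0.1, 7.4]
width: -0.002
```

```bash
python3 - <<'E'
from h import *
print(bot.hold_point_z,[a for a in dir(bot) if a[0]!='_'])
im,i,s=stripes();print(*s,sep='\n');print(telemetry.state()['force'],telemetry.state()['tool_pos'])
ex=np.array([.9946,-.1038]);ey=np.array([.1038,.9946]);C=np.array([562,95.2])
for th in (0,.1,.15,.2,.25,.3,.4): print(th,[proj('wrist',[*(C+(-6-58*np.cos(th))*ex+b*ey),90-58*np.sin(th)],i).round(1) for b in (-39,14,39,64)])
E
```

```text
18.700000000000003 ['MotionError', 'close_job', 'hold_point_z']
([84, 120, 30, 25, 598], [97.7, 132.9])
([230, 234, 96, 14, 1146], [277.5, 239.9])
([68, 241, 103, 14, 1411], [119.2, 247.5])
[-0.22082742 -0.51574779  7.22175727] [509.65716938 139.74269299  42.27193211]
0 [array([122. , 249.5]), array([228.2, 249.3]), array([278.9, 249.1]), array([329.7, 248.9])]
0.1 [array([127.8, 245.5]), array([230.1, 245.4]), array([278.9, 245.2]), array([327.8, 244.9])]
0.15 [array([130.5, 244.1]), array([231. , 243.9]), array([279. , 243.7]), array([326.9, 243.4])]
0.2 [array([133.2, 242.9]), array([231.9, 242.7]), array([279. , 242.5]), array([326. , 242.3])]
0.25 [array([135.8, 242.1]), array([232.8, 241.8]), array([279. , 241.7]), array([325.2, 241.4])]
0.3 [array([138.3, 241.5]), array([233.6, 241.3]), array([279. , 241.1]), array([324.4, 240.9])]
0.4 [array([143.1, 241.2]), array([235.2, 241. ]), array([279. , 240.8]), array([322.8, 240.6])]
```

Flap 2 stopped at about 0.18 rad with 7 N, so it covers a jar. The tip offset comes out at 38 mm. Next is flap 1.

step_arm(increments="0 0 20 0 0 0 0;0 0 15 0 0 0 0;-2 -26 0 0 0 0 0;-3 -26 0 0 0 0 0;-3 -26 0 0 0 0 0;0 0 -12 0 0 0 0;0 0 -12 0 0 0 0;0 0 -4 0 0 0 0;0 0 -4 0 0 0 0;0 0 -3 0 0 0 0;0 0 0 0 0 0 0;0 0 0 0 0 0 0")

```text
t: 6.6
tool_pos: [500.9, 62.2, 41.9]
orientation: [-0.169, -3.137, 0.0]
force: [-3.5, -1.1, 6.2]
width: 0.001
```

```bash
python3 - <<'E'
from h import *
im,i,s=stripes();print(*s,sep='\n');print(telemetry.state()['force'],telemetry.state()['tool_pos'])
E
```

```text
([195, 120, 28, 25, 550], [208.6, 132.1])
([230, 235, 96, 14, 1109], [277.7, 240.9])
([386, 241, 102, 15, 1399], [436.3, 248.2])
[-3.60512537 -0.4061082   5.8846965 ] [500.93949918  62.20830837  41.99407024]
```

Flap 1 also covers a jar (6 N, about 0.17 rad). Next is flap 3.

step_arm(increments="0 0 20 0 0 0 0;0 0 15 0 0 0 0;26 -3 0 0 0 0 0;26 -3 0 0 0 0 0;26 -2 0 0 0 0 0;0 0 -12 0 0 0 0;0 0 -12 0 0 0 0;0 0 -4 0 0 0 0;0 0 -4 0 0 0 0;0 0 -3 0 0 0 0;0 0 0 0 0 0 0;0 0 0 0 0 0 0")

```text
t: 7.85
tool_pos: [577.8, 53.9, 42.2]
orientation: [-0.17, -3.136, -0.0]
force: [-5.4, -0.3, 5.8]
width: 0.002
```

```bash
python3 - <<'E'
from h import *
im,i,s=stripes();print(*s,sep='\n');print(telemetry.state()['force'],telemetry.state()['tool_pos'])
E
```

```text
([187, 0, 32, 25, 637], [202.9, 10.5])
([218, 69, 120, 18, 2138], [277.8, 77.5])
([402, 70, 117, 19, 2075], [459.8, 78.9])
([231, 236, 96, 14, 1095], [278.3, 241.9])
([386, 242, 102, 15, 1385], [436.1, 249.1])
[-5.19401013  0.18373777  5.51249621] [577.79218629  53.84979765  42.22337928]
```

Flap 3 covers a jar as well. Now flap 4, which I'll press deep only if it gives way.

step_arm(increments="0 0 20 0 0 0 0;0 0 15 0 0 0 0;2 26 0 0 0 0 0;3 26 0 0 0 0 0;3 26 0 0 0 0 0;0 0 -12 0 0 0 0;0 0 -12 0 0 0 0;0 0 -4 0 0 0 0;0 0 -4 0 0 0 0;0 0 -3 0 0 0 0;0 0 0 0 0 0 0;0 0 0 0 0 0 0")

```text
t: 9.1
tool_pos: [587.2, 131.3, 41.9]
orientation: [0.171, 3.137, -0.0]
force: [-0.1, -0.4, 0.4]
width: -0.002
```

step_arm(increments="0 0 -4 0 0 0 0;0 0 -4 0 0 0 0;0 0 -4 0 0 0 0;0 0 -3 0 0 0 0;0 0 -2 0 0 0 0;0 0 0 0 0 0 0;0 0 0 0 0 0 0")

```text
t: 9.8
tool_pos: [586.8, 131.7, 24.6]
orientation: [-0.17, -3.137, 0.0]
force: [-0.6, 0.4, 0.1]
width: -0.003
```

```bash
python3 - <<'E'
from h import *
im,i,s=stripes();print(*s,sep='\n');print(telemetry.state()['force'],telemetry.state()['tool_pos'])
cv2.imwrite('pics/w4.png',im[:,:,::-1])
E
```

```text
([44, 0, 37, 17, 449], [64.5, 6.2])
([207, 57, 139, 22, 2919], [276.6, 67.9])
([0, 59, 134, 24, 2762], [65.8, 70.6])
([231, 245, 35, 14, 357], [244.6, 250.6])
([294, 245, 31, 14, 316], [312.0, 250.5])
([41, 256, 115, 17, 1785], [98.7, 264.2])
[-0.59785541 -0.11051572 -0.47540468] [586.90110978 131.69972351  24.6620088 ]
```

View pics/w4.png

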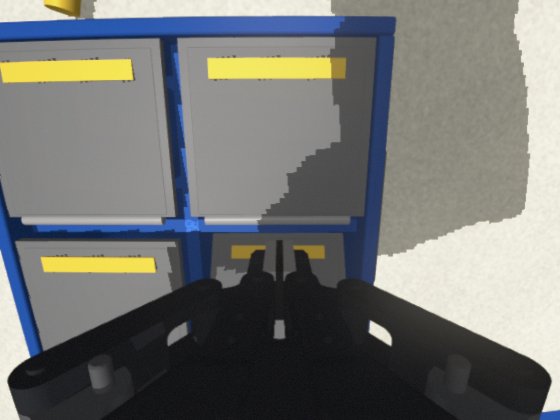

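Flap 4 swings down freely. Its stripe is 94 px wide against 115 for its level neighbour, about 0.5 rad, at roughly 0 N, so cell 4 is the empty one. I'll back out and head for the bottle, refining the crate position on the way.

```bash
python3 - <<'E'
from h import *
i=optics.camera_info('wrist')
ex=np.array([.9946,-.1038]);ey=np.array([.1038,.9946]);C=np.array([562,95.2])
for a,b,z in((-81,81,92),(-3,81,92),(0,0,92),(-64,39,90),(-64,-39,90),(14,-39,90)): print(a,b,proj('wrist',[*(C+a*ex+b*ey),z],i).round(1))
for uv,z,ab in (((276.6,67.9),90,(-64,39)),((65.8,70.6),90,(-64,-39)),((98.7,264.2),90,(14,-39)),((395,17),92,(-81,81))):
    X=atz('wrist',uv,z,i)[:2]-C; print('a,b',round(X@ex,1),round(X@ey,1),'nominal',ab)
E
```

```text
-81 81 [397.   19.8]
-3 81 [379.9 229.8]
0 0 [185.4 237.5]
-64 39 [277.8  72.3]
-64 -39 [70.3 75.5]
14 -39 [102.  265.8]
a,b -65.5 38.5 nominal (-64, 39)
a,b -65.8 -40.4 nominal (-64, -39)
a,b 13.2 -40.4 nominal (14, -39)
a,b -81.9 80.2 nominal (-81, 81)
```

step_arm(increments="0 0 40 0 0 0 0;0 0 50 0 0 0 0;0 0 50 0 0 0 0.5;-10 -36 50 0 0 0 1;-13 -40 10 0 0 0 1;-13 -40 0 0 0 0 1;-13 -40 0 0 0 0 1;-13 -40 0 0 0 0 1;-13 -40 0 0 0 0 1;-13 -40 0 0 0 0 1;-12 -38 0 0 0 0 1;0 -36 0 0 0 0 1")

```text
t: 11.05
tool_pos: [487.6, -212.8, 215.4]
orientation: [0.171, 3.136, -0.001]
force: [1.0, 0.5, 0.4]
width: 1.001
```

```bash
python3 - <<'E'
from h import *
from fit import *
i=optics.camera_info('wrist');im=snap('wrist','w5.png');st=telemetry.state();print(st['t'],st['tool_pos'],st['width'],st['orientation'],st['q'])
for r in finder.cut_out('wrist','bottle_centre')[:3]:
    print(r['rect'],r['score'])
    m=r['pixels'];q,e=fit(botpts,[487.2,-218.5],{'wrist':m},[8,8]);print(q,e)
for z in (0,121,150): print(proj('wrist',[487.2,-218.5,z],i).round())
E
```

```text
11.1 [ 488.45074796 -217.18896364  215.01408297] 0.9979359508328958 [ 0.17416527  3.13572321 -0.00453764] [-0.41687995  0.24666505  0.05746062  1.37960377 -0.00233775 -0.3059117 ]
[246.2, 157.3, 50.8, 67.7] 0.94
[ 486.75035925 -220.35514545] 0.03004091434670464
[229.9, 221.5, 50.4, 96.4] 0.75
[ 576.80263035 -252.62787788] 0.01973839066545613
[275. 177.]
[273. 198.]
[272. 205.]
```

View pics/w5.png

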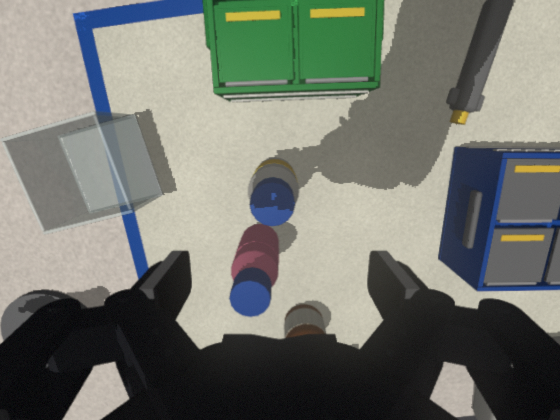

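White bottle with cap at (272,203), between the open fingers' columns; pink decoy at (252,270) is left alone. I re-measure with the arm settled.

```bash
python3 - <<'E'
from fit import *
snap('wrist');st=telemetry.state();print(st['t'],st['tool_pos'])
for r in finder.cut_out('wrist','bottle_centre')[:2]:
    q,e=fit(botpts,[487.2,-218.5],{'wrist':r['pixels']},[8,8]);print(r['score'],q,e)
E
```

```text
11.2 [ 488.70158541 -213.01967166  214.74806354]
0.7 [ 576.12050119 -246.31775405] 0.05352943181430858
0.69 [ 486.08003922 -215.0808773 ] 0.024437012263099245
```

step_arm(increments="0 0 -10 0 0 0 1;0 0 -10 0 0 0 1;0 0 -5 0 0 0 1;0 0 0 0 0 0 1;0 0 0 0 0 0 1;0 0 0 0 0 0 1;0 0 0 0 0 0 1")

```text
t: 11.95
tool_pos: [489.3, -211.2, 190.1]
orientation: [0.17, 3.136, -0.001]
force: [-0.7, 0.1, -0.6]
width: 1.002
```

```bash
python3 - <<'E'
from fit import *
snap('wrist');st=telemetry.state();print(st['t'],st['tool_pos'],st['force'])
for r in finder.cut_out('wrist','bottle_centre')[:2]:
    q,e=fit(botpts,[487.2,-218.5],{'wrist':r['pixels']},[8,8]);print(r['score'],q,e)
print(telemetry.state()['tool_pos'])
E
```

```text
12.0 [ 489.2153502  -211.2397025   190.03448464] [-0.42530605 -0.71045739 -0.53971636]
0.71 [ 486.29963463 -218.41135037] 0.04109338072293567
0.71 [ 575.63282373 -250.38303798] 0.04131294416945497
[ 489.17905654 -211.25052128  189.96619269]
```

step_arm(increments="-3 -7 0 0 0 0 1;0 0 -25 0 0 0 1;0 0 -25 0 0 0 1;0 0 -20 0 0 0 1;0 0 -12 0 0 0 1;0 0 -8 0 0 0 1;0 0 -6 0 0 0 1;0 0 -5 0 0 0 1;0 0 -3 0 0 0 1;0 0 0 0 0 0 1;0 0 0 0 0 0 1")

```text
t: 13.15
tool_pos: [486.2, -218.2, 86.1]
orientation: [0.17, 3.137, -0.001]
force: [-0.2, -0.1, 0.6]
width: 0.997
```

```bash
python3 - <<'E'
from h import *
a=snap('wrist');b=snap('scene');st=telemetry.state();print(st['tool_pos'],st['force'])
cv2.imwrite('pics/g1.png',np.hstack([cv2.resize(a[180:420,140:420],None,fx=1.5,fy=1.5),cv2.resize(b[140:260,140:260],(360,360),interpolation=2)])[:,:,::-1])
E
```

```text
[ 486.26062367 -218.26096752   86.11889144] [ 0.70396564  0.10280155 -0.72656455]
```

View pics/g1.png

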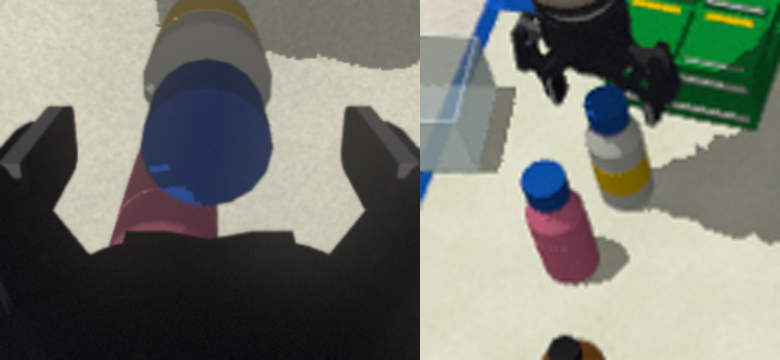

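step_arm(increments="0 0 -3 0 0 0 1;0 0 -2 0 0 0 1;0 0 0 0 0 0 0;0 0 0 0 0 0 0;0 0 0 0 0 0 0;0 0 0 0 0 0 0;0 0 0 0 0 0 0;0 0 0 0 0 0 0;0 0 0 0 0 0 0;0 0 0 0 0 0 0")

```text
t: 14.25
tool_pos: [486.2, -218.3, 81.0]
orientation: [0.17, 3.136, -0.001]
force: [-1.6, 0.1, 5.0]
width: 0.454
```

step_arm(increments="0 0 4 0 0 0 0;0 0 8 0 0 0 0;0 0 15 0 0 0 0;0 0 0 0 0 0 0;0 0 0 0 0 0 0")

```text
t: 14.75
tool_pos: [486.1, -218.2, 107.7]
orientation: [0.17, 3.137, -0.0]
force: [0.2, -0.9, -3.6]
width: 0.452
```

```bash
python3 - <<'E'
from h import *
a=snap('wrist');b=snap('scene');st=telemetry.state();print(st['tool_pos'],st['force'],st['width'])
cv2.imwrite('pics/g2.png',np.hstack([cv2.resize(a[120:360,140:420],None,fx=1.5,fy=1.5),cv2.resize(b[140:260,140:260],(360,360),interpolation=2)])[:,:,::-1])
E
```

```text
[ 485.61293127 -217.96683296  107.10981724] [-0.08020903  0.13897831 -3.01743043] 0.4568423913395711
```

View pics/g2.png

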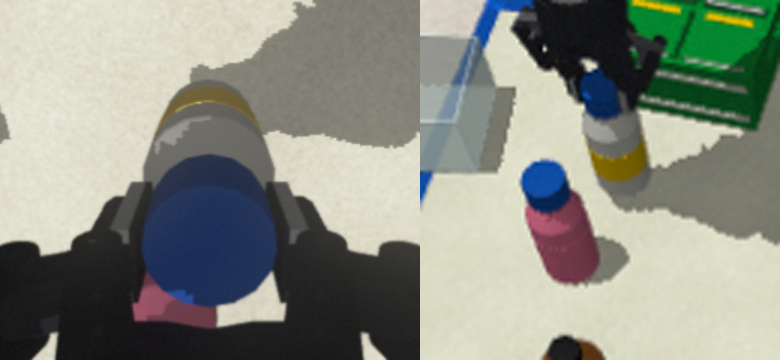

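Lifted and upright, held by the cap (opening 0.45). I carry it over to cell 4.

step_arm(increments="0 0 30 0 0 0 0;0 0 35 0 0 0 0;0 0 30 0 0 0 0;5 15 5 0 0 0 0;10 30 0 0 0 0 0;10 30 0 0 0 0 0;10 30 0 0 0 0 0;10 30 0 0 0 0 0;10 30 0 0 0 0 0;10 30 0 0 0 0 0;10 30 0 0 0 0 0;10 30 0 0 0 0 0")

```text
t: 16.05
tool_pos: [570.5, 38.9, 206.0]
orientation: [-0.169, -3.135, 0.0]
force: [0.2, -0.5, -3.5]
width: 0.45
```

step_arm(increments="10 30 0 0 0 0 0;10 30 0 0 0 0 0;10 20 0 0 0 0 0;8 10 0 0 0 0 0;2 2 0 0 0 0 0;0 0 0 0 0 0 0;0 0 0 0 0 0 0;0 0 0 0 0 0 0;0 0 0 0 0 0 0;0 0 0 0 0 0 0")

```text
t: 17.05
tool_pos: [611.0, 128.3, 208.0]
orientation: [0.171, 3.137, -0.0]
force: [-1.5, 0.1, -3.3]
width: 0.451
```

```bash
python3 - <<'E'
from fit import *
im,i,s=stripes();st=telemetry.state();print(st['tool_pos'],st['force'],st['width']);print(*s,sep='\n')
ex=np.array([.9946,-.1038]);ey=np.array([.1038,.9946]);C=np.array([560.9,94.4])
for (r,c) in s:
    X=atz('wrist',c,90,i)[:2]-C;print(c,'a,b',round(X@ex,1),round(X@ey,1))
zb=st['tool_pos'][2]-81
f=lambda q:[[[p[0]+q[2]*(p[2]-150),p[1]+q[3]*(p[2]-150),p[2]+zb] for p in h] for h in botpts(q)]
for n in('wrist','top'):
    if n=='top': snap('top')
    for r in finder.cut_out(n,'bottle_centre')[:3]:
        g=f if n=='wrist' else lambda q:f([*q,0,0])
        q0=[601,129.5,0,0] if n=='wrist' else [601,129.5]
        q,e=fit(g,q0,{n:r['pixels']},[6,6,.05,.05][:len(q0)]);print(n,r['score'],np.round(r['rect']),q.round(3),round(e,3))
E
```

```text
[610.97495515 128.45443407 207.96300711] [-0.47209135 -0.17567956 -3.19626312] 0.45334973671632034
([162, 30, 17, 19, 244], [170.1, 38.9])
([170, 74, 53, 9, 422], [196.2, 78.5])
([253, 74, 53, 8, 422], [279.0, 77.5])
([177, 158, 50, 7, 348], [201.6, 161.0])
([255, 158, 50, 7, 344], [279.1, 161.0])
([246, 178, 67, 27, 582], [278.7, 187.1])
[170.1, 38.9] a,b -99.4 -60.9
[196.2, 78.5] a,b -64.6 -39.0
[279.0, 77.5] a,b -64.8 39.7
[201.6, 161.0] a,b 13.6 -39.2
[279.1, 161.0] a,b 14.1 39.3
[278.7, 187.1] a,b 41.0 38.8
wrist 0.9 [  0. 162.  22.  41.] [601.  129.5   0.    0. ] 1.0
wrist 0.67 [234. 171.  88. 152.] [ 6.10522e+02  1.28828e+02 -9.00000e-03  3.00000e-03] 0.03
top 0.65 [350. 162.  30.  29.] [601.  129.5] 1.0
```

step_arm(increments="-5 1 0 0 0 0 0;-4.5 0 0 0 0 0 0;0 0 -10 0 0 0 0;0 0 -15 0 0 0 0;0 0 -10 0 0 0 0;0 0 -6 0 0 0 0;0 0 -6 0 0 0 0;0 0 -6 0 0 0 0;0 0 -6 0 0 0 0;0 0 0 0 0 0 0;0 0 0 0 0 0 0")

```text
t: 18.35
tool_pos: [601.1, 129.8, 148.4]
orientation: [-0.17, -3.136, 0.0]
force: [-2.4, -0.9, -2.9]
width: 0.452
```

step_arm(increments="0 0 -8 0 0 0 0;0 0 -8 0 0 0 0;0 0 -8 0 0 0 0;0 0 -8 0 0 0 0;0 0 -8 0 0 0 0;0 0 -7 0 0 0 0;0 0 -5 0 0 0 0;0 0 -4 0 0 0 0;0 0 0 0 0 0 0;0 0 0 0 0 0 0")

```text
t: 19.35
tool_pos: [601.5, 129.8, 92.8]
orientation: [-0.17, -3.137, 0.0]
force: [-0.6, 0.2, -3.7]
width: 0.453
```

step_arm(increments="0 0 -2 0 0 0 0;0 0 -2 0 0 0 0;0 0 -1 0 0 0 0;0 0 0 0 0 0 0;0 0 0 0 0 0 0")

```text
t: 19.85
tool_pos: [601.5, 129.8, 87.7]
orientation: [-0.17, -3.137, 0.0]
force: [-1.7, 0.8, -3.5]
width: 0.455
```

step_arm(increments="0 0 -1 0 0 0 0;0 0 -1 0 0 0 0;0 0 0 0 0 0 0;0 0 0 0 0 0 0")

```text
t: 20.25
tool_pos: [602.1, 129.8, 87.1]
orientation: [0.17, 3.135, 0.0]
force: [-2.6, -0.4, 6.3]
width: 0.451
```

The base is on the floor (force flipped to +6 N at the expected height). I'll release and withdraw straight up.

step_arm(increments="0 0 1 0 0 0 0;0 0 0 0 0 0 1;0 0 0 0 0 0 1;0 0 0 0 0 0 1;0 0 0 0 0 0 1;0 0 0 0 0 0 1;0 0 0 0 0 0 1;0 0 0 0 0 0 1")

```text
t: 21.05
tool_pos: [601.5, 129.8, 86.7]
orientation: [-0.17, -3.137, 0.0]
force: [-0.2, -0.5, -1.0]
width: 0.999
```

step_arm(increments="0 0 5 0 0 0 1;0 0 10 0 0 0 1;0 0 25 0 0 0 1;0 0 40 0 0 0 1;0 0 40 0 0 0 1;-30 0 20 0 0 0 1;-40 0 0 0 0 0 1;-40 0 0 0 0 0 1;-40 0 0 0 0 0 1;0 0 0 0 0 0 1;0 0 0 0 0 0 1;0 0 0 0 0 0 1")

```text
t: 22.25
tool_pos: [452.6, 130.0, 227.4]
orientation: [0.17, 3.135, 0.001]
force: [-0.6, -0.4, 0.3]
width: 1.0
```

```bash
python3 - <<'E'
from fit import *
st=telemetry.state();print(st['t'],st['tool_pos'],st['force'],st['width'])
a=snap('top');b=snap('scene')
cv2.imwrite('pics/f1.png',np.hstack([cv2.resize(a[110:240,160:290],(400,400),interpolation=2),cv2.resize(b[150:280,250:380],(400,400),interpolation=2)])[:,:,::-1])
f=lambda q:[[[p[0],p[1],p[2]+6] for p in h] for h in botpts(q)[3:]]
i=optics.camera_info('scene')
print([proj('scene',[601,129.6,z],i).round() for z in (6,102,127,156)])
for r in finder.boxes_of('scene','bottle_centre')[:3]:print(r)
E
```

```text
22.25 [452.57938543 130.00441888 227.43080415] [-0.55628083 -0.36576988  0.31253762] 1.0002788593240894
[array([319., 252.]), array([321., 236.]), array([322., 231.]), array([323., 226.])]
{'rect': [308.5, 222.0, 19.9, 32.0], 'score': 0.94}
{'rect': [173.6, 194.0, 24.7, 40.5], 'score': 0.85}
```

View pics/f1.png

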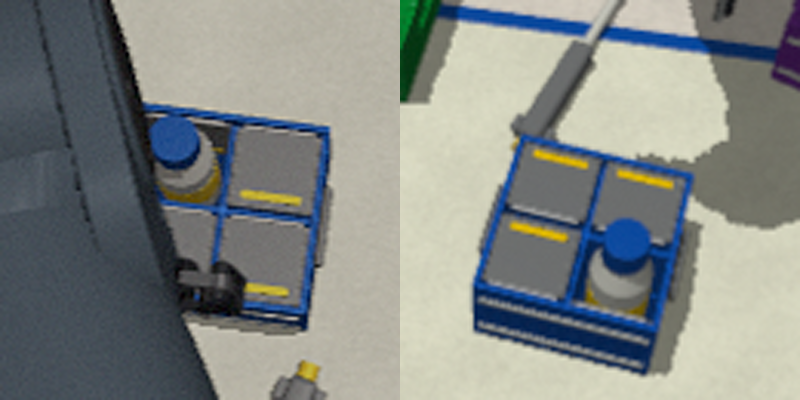

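```bash
python3 -c "
from h import *
print(bot.close_job(), telemetry.state()['t'])"
```

```text
the job is handed in; nothing more can be done
the job is handed in; nothing more can be done
```

The white bottle with the blue cap is standing in cell 4 of the blue crate, and the job is handed in. The arm's clock read 22.3 s before the hand-in, against the 67 s limit.

**Finding the cell:** I pressed the flaps in the order 2, 1, 3, 4 before touching the bottle. Flaps 2, 1 and 3 stopped at about 0.18 rad with 6–7 N, so they cover jars. Flap 4 swung to about 0.5 rad with almost no force, so cell 4 is the empty one.

**Placing:** I took the bottle by its cap and lowered it past flap 4. I let go only when the force reversed at the expected floor height, then backed the arm away.

**Last checks:**
- Before lowering, a fit to the held bottle showed it tilted by about 0.01 rad.
- After release, the gripper was fully open and the force near zero. The top and scene pictures show the bottle standing in cell 4, with its cap within about 2 px of where it should be.
- I never aimed for the bystanders. The last pictures were cropped to the crate, so I did not check their final positions.

**What disagreed:**
- The real fingertips sit about 38 mm behind the reported TCP. My first, seemingly force-free press on flap 2 was therefore in the air; the pictures showed this, and I corrected for it.
- One carry move overshot by 10 mm in x; I corrected it before lowering the bottle.

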